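# Rack the part-used label rolls by size

## Task

Stand the four part-used label rolls on the four pins of the spindle rail, one on each pin and right down on the rail, in order of size so that the remnants get used first: the smallest roll on the pin next to the label printer, then larger and larger, with the largest at the far end.

Things in the scene. Friction and masses are not known exactly. Their poses are not given: they have to be found in the camera images.
- roll_38: part-used roll of white labels, the smallest of four: 38 mm outside diameter, standing on end, 50 mm high, open round core of 26 mm bore right through (brown inside); origin at the centre of its underside, z up along its axis; loose, under 0.3 kg, may be gripped across the outside
- roll_47: part-used roll of white labels, the second smallest of four: 47 mm outside diameter, standing on end, 50 mm high, open round core of 26 mm bore right through (brown inside); origin at the centre of its underside, z up along its axis; loose, under 0.3 kg, may be gripped across the outside
- roll_56: part-used roll of white labels, the second largest of four: 56 mm outside diameter, standing on end, 50 mm high, open round core of 26 mm bore right through (brown inside); origin at the centre of its underside, z up along its axis; loose, under 0.3 kg, may be gripped across the outside
- roll_65: part-used roll of white labels, the largest of four: 65 mm outside diameter, standing on end, 50 mm high, open round core of 26 mm bore right through (brown inside); origin at the centre of its underside, z up along its axis; loose, under 0.3 kg, may be gripped across the outside
- pin_1: upright spindle pin, leftmost (as the robot sees the rail) of four in a row: 10 mm thick steel with an orange nose, 44 mm tall; origin on its axis at the rail's top face, 10 mm above the bench, where a roll's underside comes to rest; z up, y along the rail to the left, x across it away from the robot
- pin_2: upright spindle pin, second from the left of four in a row: 10 mm thick steel with an orange nose, 44 mm tall; origin on its axis at the rail's top face, 10 mm above the bench, where a roll's underside comes to rest; z up, y along the rail to the left, x across it away from the robot
- pin_3: upright spindle pin, third from the left of four in a row: 10 mm thick steel with an orange nose, 44 mm tall; origin on its axis at the rail's top face, 10 mm above the bench, where a roll's underside comes to rest; z up, y along the rail to the left, x across it away from the robot
- pin_4: upright spindle pin, rightmost of four in a row: 10 mm thick steel with an orange nose, 44 mm tall; origin on its axis at the rail's top face, 10 mm above the bench, where a roll's underside comes to rest; z up, y along the rail to the left, x across it away from the robot
- rail: flat dark grey rail that carries the four pins 85 mm apart (middle gap at its centre), 345 mm long, 60 mm wide, top face 10 mm above the bench, fixed; origin at the centre of its underside; y along it to the left, x across it away from the robot, z up
- printer: desktop label printer, light grey below, dark lid, 150 mm deep, 110 mm wide, 120 mm high, fixed on the bench about 0.15 m beyond one end pin of the rail, to the left or the right of it (a brown carton, 68 x 166 x 118 mm, stands beyond the other end); origin at the centre of its underside; x points to its back, away from the robot, z up
There are look-alikes about, which are no part of the job. What is shaped like the roll_56 but red is not meant. Leave any pink look-alike of the roll_47 alone.

How it is judged (in metres and radians):
At the end, for the whole second after the job is handed in: Each roll is on its own pin (axis within 10 mm of the pin's), its underside within 4 mm of the rail's top, upright within 0.08 rad, released and at rest; 38 mm on the end pin next to the printer, then 47 mm, 56 mm and 65 mm in order along the rail (((horizontal distance between printer and pin_1 below 0.3 m and horizontal distance between roll_38 and pin_1 below 0.01 m and z of roll_38 in the frame of pin_1 between -0.004 and 0.004 m and horizontal distance between roll_47 and pin_2 below 0.01 m and z of roll_47 in the frame of pin_2 between -0.004 and 0.004 m and horizontal distance between roll_56 and pin_3 below 0.01 m and z of roll_56 in the frame of pin_3 between -0.004 and 0.004 m and horizontal distance between roll_65 and pin_4 below 0.01 m and z of roll_65 in the frame of pin_4 between -0.004 and 0.004 m) or (horizontal distance between printer and pin_4 below 0.3 m and horizontal distance between roll_38 and pin_4 below 0.01 m and z of roll_38 in the frame of pin_4 between -0.004 and 0.004 m and horizontal distance between roll_47 and pin_3 below 0.01 m and z of roll_47 in the frame of pin_3 between -0.004 and 0.004 m and horizontal distance between roll_56 and pin_2 below 0.01 m and z of roll_56 in the frame of pin_2 between -0.004 and 0.004 m and horizontal distance between roll_65 and pin_1 below 0.01 m and z of roll_65 in the frame of pin_1 between -0.004 and 0.004 m)) and angle between each of roll_38, roll_47, roll_56, roll_65's own z axis and vertical below 0.08 rad and linear speed of each of roll_38, roll_47, roll_56, roll_65 below 0.02 m/s and angular speed of each of roll_38, roll_47, roll_56, roll_65 below 0.2 rad/s and contact force between each of roll_38, roll_47, roll_56, roll_65 and the fingers below 0.1 N); the robot touches nothing.
It also fails if it takes over 109 s, if anything falls off the work surface, if the arm or the gripper's body presses on something with over 40 N, if the wrist force passes 120 N, or if a joint passes its speed limit or range.

## Robot

A 6-joint arm with a two-finger parallel gripper is mounted at the origin on a cart in front of the work surface, level with it; the furniture and walls round the work are solid. World frame = base frame: x ahead of the robot, y to its left, z up, the work surface at z = 0. Lengths are in mm, angles in rad, forces in N, time in s.
With the tool pointing down it reaches from about 425 to 1125 mm from the base axis. Payload 14.9 kg.
Tool frame: the origin (TCP) lies at the very end of the fingers, on their centre line; the grasp point (between the pads) lies 19 mm behind it; z points along the fingers, y is the line along which they close (so a half turn about z gives the same grasp; the last joint's range is limited). The gripper opens to 91 mm and grips with 3 to 60 N. Pads are 32 mm wide; open, the fingers measure 118 mm over their backs; the gripper's body (76 mm by 178 mm) begins 60 mm behind the grasp point.
Start: joints at [-1.146, 0.379, 1.734, -0, 1.028, -0.033], TCP at [309.381, -627.934, 213.932] pointing down, gripper open.
Joint ranges: [-2.77, 2.77], [-0.74, 2.19], [0, 2.66], [-1.06, 4.2], [0.31, 2.87], [-3.08, 3.08]. Speed limits (rad/s): [1.89, 1.89, 2.39, 3.14, 3.14, 3.14].

## Interface

Orientations are given as [roll, pitch, yaw] about the fixed x, y, z axes, in that order (R = Rz(yaw) Ry(pitch) Rx(roll)).
In Python, from plant import manip gives the robot as it stands.
- The arm moves only by the tool move_arm, never from a script. Its argument "rows" is a list of rows, each a list of 5 numbers: the finger opening in cm, from 0 to 9.12, then the shift along the world's x, y, z in cm, then the turn about the world's z in degrees. A call has exactly 8 rows; each row shifts and turns the commanded pose from where the row before left it; what a row does not reach is not made up. A row lasts 1/8 s, in which the tool goes at most 62.5 mm and 10.7 degrees, less where a joint would pass 70% of its speed; a pose out of reach is approached as far as the arm can. A call is refused whole if a number of a shift passes 6.25 or a number of a turn 10.7, either way. A call with a gripper value outside its range is refused whole. The fingers move at their own pace and stop on an object; the grip force is fixed at half the most. Time passes only in rows, so rows that do not move let the fingers close, or fill a call up. It gives the time, the measured TCP pose, the force, the opening and the grip force at its end, in the units of the state.
- manip.sense(): the state, without advancing time (a new reading comes with each control period).
- manip.snapshot(name): name is "scene" or "top" or "wrist"; returns the picture (400x640x3 uint8, red, green, blue); there is no depth.
- manip.camera_params(name): a dict with "intrinsics" (3x3 intrinsics, pixels), "extrinsics" (4x4, takes a point from camera to world coordinates). Camera axes: x right, y down, z forward; pixel columns grow to the right and rows downward; lengths in mm; the calibration is good to about 2 mm. A picture is of the moment at which its call begins: read the wrist's pose just before it. camera_params takes no time and is no camera call; for the wrist camera it gives the pose at the moment of the call.
- manip.hand_in(): hands the job in; it is judged then, once.
Trained networks look in the newest picture that a camera, given by its name, has taken for a name from the list of things; names that differ only in an ending like _2 or _b are one class to them, and where a whole thing is asked for, a point or a joint stands for the part that bears it (a point fixed in the world has none). Each returns a list of dicts, best first, with "conf" (0 to 1); they miss things now and then, are a little off and sometimes report something else, mostly with a low value. They report only what shows in the picture. A call takes as long as a camera call. They do not tell look-alikes from the thing itself.
- manip.search_frame(thing, camera): "rect" ([left, top, width, height] in pixels, round what is visible of it).
- manip.tip_of(thing, camera): "location" ([column, row] in pixels: a listed point, or the origin of a listed thing).
The state is a dict: "t": time; "joint_positions": joint angles; "qd": joint speeds; "effort": joint torques, N m; "tool_pos": TCP position; "tcp_rot": TCP orientation; "contact_force": force on the tool from outside, world axes, zero at the start; "ft_torque": the same for the moment, N m; "grip_width": finger opening in mm; "finger_force": force on a finger pad.
Only numpy, scipy, OpenCV 4.12 (cv2) and the standard library are available. Lean on these libraries where they do the work, as an engineer would, in place of code of your own. Each camera call takes 0.05 s, during which the arm holds its last target. There are 200 camera calls.

## Working session

There is one attempt and no reset: what is moved stays moved. The work goes in short steps, Python scripts to look and compute and a tool call to move; the robot and the scene stay as the last step left them, time stands still between calls to the robot, and variables do not carry over. Pictures are saved under pics/ and viewed, at most 14 in all, crops included, and the job is handed in when it is done.

Besides the shell and the picture viewer there is one more tool, called after "Call:" by a JSON object that holds its "fn" and its "kwargs". move_arm: Moves the arm, as the interface text tells. Its arguments: {"type":"object","properties":{"rows":{"type":"array","items":{"type":"array","items":{"type":"number"}}}},"required":["rows"]}

```bash
ls; mkdir -p pics; python3 - <<'E'
from plant import manip
import cv2,numpy as np
for n in("scene","top"):
    im=manip.snapshot(n); cv2.imwrite(f"pics/{n}0.png",im[:,:,::-1])
    p=manip.camera_params(n); print(n,np.round(p["intrinsics"],1).tolist(),np.round(p["extrinsics"],3).tolist())
    for t in("roll_38","roll_47","roll_56","roll_65","pin_1","pin_2","pin_3","pin_4","printer","rail"):
        print(t,[(np.round(d["location"]).tolist(),round(d["conf"],2)) for d in manip.tip_of(t,n)][:5],[(np.round(d["rect"]).tolist(),round(d["conf"],2)) for d in manip.search_frame(t,n)][:5])
print(manip.sense())
E
```

```text
pics
scene [[385.3, 0.0, 316.1], [0.0, 385.3, 205.3], [0.0, 0.0, 1.0]] [[-0.505, -0.409, 0.76, -355.009], [-0.863, 0.245, -0.442, 531.938], [-0.005, -0.879, -0.476, 575.124], [0.0, 0.0, 0.0, 1.0]]
roll_38 [([312.0, 232.0], 0.95), ([212.0, 252.0], 0.84), ([244.0, 273.0], 0.72), ([386.0, 206.0], 0.58), ([421.0, 211.0], 0.53)] [([197.0, 230.0, 25.0, 29.0], 0.97), ([303.0, 212.0, 25.0, 26.0], 0.91), ([363.0, 196.0, 13.0, 23.0], 0.81), ([232.0, 249.0, 25.0, 30.0], 0.63)]
roll_47 [([312.0, 232.0], 0.95), ([212.0, 252.0], 0.84), ([244.0, 273.0], 0.72), ([386.0, 206.0], 0.58), ([421.0, 211.0], 0.53)] [([197.0, 230.0, 25.0, 29.0], 0.97), ([303.0, 212.0, 25.0, 26.0], 0.91), ([363.0, 196.0, 13.0, 23.0], 0.81), ([232.0, 249.0, 25.0, 30.0], 0.63)]
roll_56 [([312.0, 232.0], 0.95), ([212.0, 252.0], 0.84), ([244.0, 273.0], 0.72), ([386.0, 206.0], 0.58), ([421.0, 211.0], 0.53)] [([197.0, 230.0, 25.0, 29.0], 0.97), ([303.0, 212.0, 25.0, 26.0], 0.91), ([363.0, 196.0, 13.0, 23.0], 0.81), ([232.0, 249.0, 25.0, 30.0], 0.63)]
roll_65 [([312.0, 232.0], 0.95), ([212.0, 252.0], 0.84), ([244.0, 273.0], 0.72), 
[... 3327 characters left out ...]
 0.32)]
{'t': 2.1, 'joint_positions': array([-1.14628694e+00,  3.78858564e-01,  1.73417683e+00,  1.55627322e-05,
        1.02850612e+00, -3.32867340e-02]), 'qd': array([ 0.00021433,  0.00099622,  0.00199431, -0.0006014 , -0.00197556,
       -0.00059612]), 'effort': array([ 3.43215361e-03, -7.63684273e+01, -4.34732401e+01,  6.51928433e-02,
        3.89997556e-02, -3.83038412e-05]), 'tool_pos': array([ 309.39929491, -627.94413898,  213.97224134]), 'tcp_rot': array([ 3.14154110e+00, -1.16210130e-05,  4.57788085e-01]), 'contact_force': array([-0.72655187,  0.52269856,  0.14812383]), 'ft_torque': array([-0.05514107, -0.00683142,  0.02306341]), 'finger_force': 0.0, 'grip_width': 90.94976091215925}
```

View images.

```bash
python3 - <<'E'
import cv2
a=cv2.imread("pics/top0.png")[110:290,130:510]; cv2.imwrite("pics/top0c.png",cv2.resize(a,None,fx=2.1,fy=2.1,interpolation=cv2.INTER_CUBIC))
a=cv2.imread("pics/scene0.png")[130:310,160:500]; cv2.imwrite("pics/scene0c.png",cv2.resize(a,None,fx=2.3,fy=2.3,interpolation=cv2.INTER_CUBIC))
E
```

```text
(no output)
```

View pics/top0c.png

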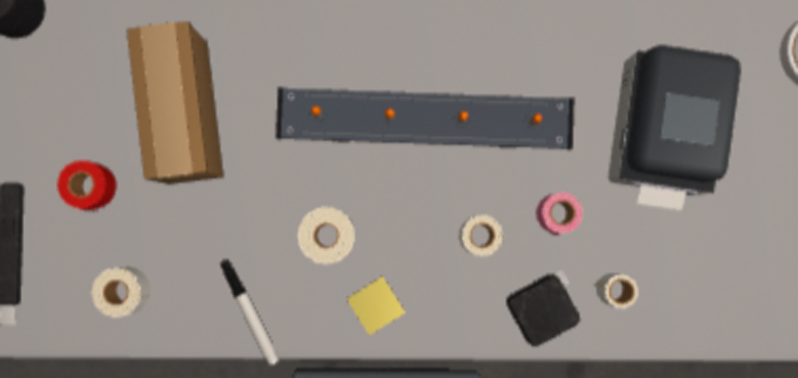

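View pics/scene0c.png

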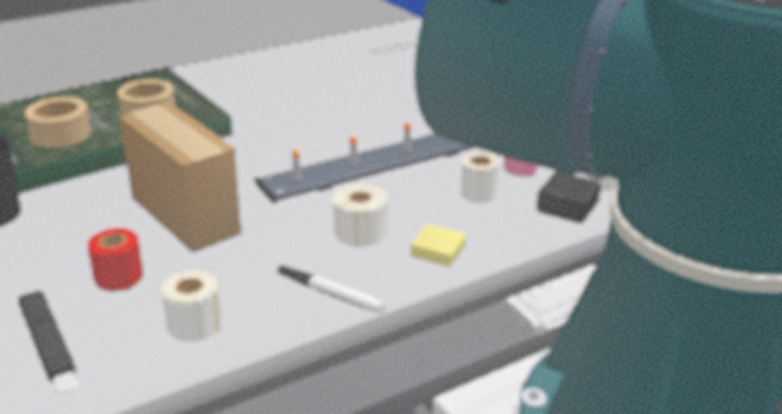

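The printer is at the right end, next to pin_4 at crop (538,118), and the carton is at the left. That gives 38→pin_4, 47→pin_3, 56→pin_2 and 65→pin_1. In the top crop the rolls are at: 65 (326,236), 47 (482,236), 38 (621,291), 56 (117,292). The red look-alike is at (87,186) and the pink one at (561,213); both are left alone.

```bash
cat > h.py <<'E'
from plant import manip
import cv2,numpy as np
def ray(p,uv):
    K,E=p["intrinsics"],p["extrinsics"]; d=E[:3,:3]@np.linalg.solve(K,[*uv,1]); return E[:3,3],d
def at_z(p,uv,z):
    o,d=ray(p,uv); return o+d*(z-o[2])/d[2]
def tri(rs):
    A=np.zeros((3,3));b=np.zeros(3)
    for o,d in rs:
        d=d/np.linalg.norm(d);M=np.eye(3)-np.outer(d,d);A+=M;b+=M@o
    return np.linalg.solve(A,b)
def oranges(im):
    h=cv2.cvtColor(im,cv2.COLOR_RGB2HSV); m=((h[...,0]<16)&(h[...,0]>3)&(h[...,1]>190)&(h[...,2]>130)).astype(np.uint8)
    n,_,s,c=cv2.connectedComponentsWithStats(m); return [(c[i],s[i,4]) for i in range(1,n) if s[i,4]>=4]
E
python3 - <<'E'
from h import *
im=cv2.imread("pics/top0.png")[:,:,::-1].copy(); p=manip.camera_params("top")
for c,a in oranges(im): print("pin",c.round(1),a,at_z(p,c,52).round(1))
g=cv2.cvtColor(im,cv2.COLOR_RGB2HSV); 
for n,(u,v) in dict(r65=(285,222.4),r47=(359.5,222.4),r38=(425.7,248.6),r56=(185.7,249)).items():
    print(n,im[int(v)-16:int(v)+17:4,int(u)].tolist())
    # hole / face: bright cream pixels on top face
    w=18;x0,y0=int(u)-w,int(v)-w;sub=im[y0:y0+2*w,x0:x0+2*w].astype(int)
    m=((sub[...,0]>195)&(sub[...,0]-sub[...,2]>18)).astype(np.uint8)
    c=max(cv2.findContours(m,cv2.RETR_EXTERNAL,cv2.CHAIN_APPROX_NONE)[0],key=cv2.contourArea)
    (cx,cy),r=cv2.minEnclosingCircle(c); P=at_z(p,(cx+x0,cy+y0),50); print(n,round(cx+x0,1),round(cy+y0,1),"dia",2*r*1123/468,P.round(1))
for n,uv in dict(prL=(130+615/2.1,110+188/2.1),prTop=(130+637/2.1,110+175/2.1)).items(): print(n,at_z(p,uv,0).round(),at_z(p,uv,120).round())
print("box",at_z(p,(130+580/2.1,110+318/2.1),20).round(),at_z(p,(130+565/2.1,110+272/2.1),20).round())
print(manip.camera_params("wrist"))
E
```

```text
pin [280.  162.2] 10 [573.6  85.1  52. ]
pin [315.4 163.4] 13 [571.2  -0.   52. ]
pin [350.5 164.5] 12 [569.  -84.5  52. ]
pin [385.7 165.9] 9 [ 566.2 -169.1   52. ]
pin [162.  197.5] 4 [487.1 366.8  52. ]
pin [164.5 202.2] 4 [475.7 360.6  52. ]
pin [576.1 207.6] 66 [ 468.3 -626.2   52. ]
r65 [[158, 152, 148], [220, 204, 174], [219, 201, 171], [158, 150, 146], [159, 152, 149], [155, 147, 142], [220, 203, 173], [218, 201, 171], [158, 151, 148]]
r65 284.9 221.9 dia 64.57161173046144 [430.3  72.3  50. ]
r47 [[161, 154, 149], [160, 153, 149], [217, 199, 169], [153, 145, 140], [161, 153, 149], [135, 123, 114], [220, 203, 175], [161, 154, 150], [160, 153, 149]]
r47 359.5 221.5 dia 46.15718188652625 [ 432.2 -106.5   50. ]
r38 [[161, 154, 150], [160, 154, 149], [169, 161, 152], [119, 103, 90], [155, 147, 143], [72, 52, 34], [192, 180, 163], [160, 154, 150], [161, 154, 150]]
r38 425.5 248.3 dia 37.41049362044049 [ 368.9 -264.6   50. ]
r56 [[155, 149, 146], [182, 172, 160], [212, 195, 164], [100, 74, 54], [117, 98, 82], [79, 54, 31], [214, 197, 167], [173, 163, 154], [155, 149, 145]]
r56 185.0 248.7 dia 54.896320685362205 [365.  310.3  50. ]
prL [ 488. -271.    0.] [ 482. -242.  120.]
prTop [ 504. -297.    0.] [ 497. -266.  120.]
box [ 335. -224.   20.] [ 388. -207.   20.]
{'intrinsics': array([[345.49296009,   0.        , 323.91613983],
       [  0.        , 345.49296009, 197.14372021],
       [  0.        ,   0.        ,   1.        ]]), 'extrinsics': array([[ 4.41791167e-01, -8.66658344e-01, -2.31784123e-01,
         3.75042332e+02],
       [-8.97117806e-01, -4.26921942e-01, -1.13654287e-01,
        -5.96593331e+02],
       [-4.54291382e-04,  2.58149124e-01, -9.66104975e-01,
         3.86186173e+02],
       [ 0.00000000e+00,  0.00000000e+00,  0.00000000e+00,
         1.00000000e+00]])}
```

Call:
{"fn": "move_arm", "kwargs": {"rows": [[9, 0.7, 4.2, 0, 8], [9, 0.7, 4.2, 0, 8], [9, 0.7, 4.2, 0, 8], [9, 0.7, 4.2, 0, 8], [9, 0.7, 4.2, 0, 8], [9, 0.8, 4.2, 0, 8], [9, 0.8, 4.1, 0, 8], [9, 0.8, 4.0, 0, 7.8]]}}

```text
t: 3.1
tool_pos: [368.5, -293.7, 214.1]
tcp_rot: [3.141, 0.0, 1.576]
contact_force: [0.7, 0.5, 0.2]
grip_width: 90.1
finger_force: 0.0
```

```bash
python3 - <<'E'
from h import *
s=manip.sense();print(s["tool_pos"],s["tcp_rot"],s["t"])
p=manip.camera_params("wrist");im=manip.snapshot("wrist");cv2.imwrite("pics/w1.png",im[:,:,::-1])
for c,a in oranges(im): print(c.round(1),a,at_z(p,c,52).round(1))
for t in("roll_38","pin_1"):
  for d in manip.tip_of(t,"wrist"): print(t,d,at_z(p,d["location"],0 if t!="pin_1" else 10).round(1))
E
```

```text
[ 368.51685417 -293.69761297  214.10455149] [3.14121862e+00 3.01862444e-04 1.57569806e+00] 3.1
[542.7  47.3] 99 [ 564.8 -170.9   52. ]
roll_38 {'location': [411.3, 83.4], 'conf': 0.96} [ 461.5 -199.2    0. ]
roll_38 {'location': [320.9, 144.3], 'conf': 0.93} [ 365.5 -264.1    0. ]
pin_1 {'location': [517.5, 53.7], 'conf': 0.56} [ 564.9 -170.6   10. ]
```

View pics/w1.png

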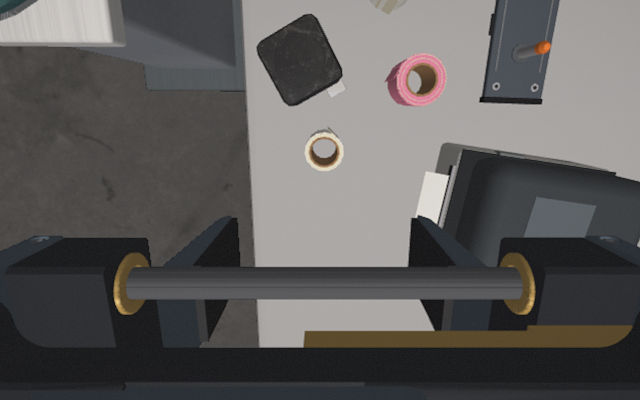

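The wrist view shows roll_38 at (324,151), the pink look-alike at (418,80), the black puck at (300,60), the pin_4 nose at (542,47) and the printer's paper tongue with corners near (424,172) and (416,214). I'll triangulate the tongue, roll and pin.

```bash
python3 - <<'E'
from h import *
p=manip.camera_params("wrist");q=manip.camera_params("top")
T=lambda a,b:tri([ray(p,a),ray(q,b)]).round(1)
im=cv2.imread("pics/w1.png")[:,:,::-1].astype(int)
m=((im[...,0]>190)&(im[...,0]-im[...,2]>8)).astype(np.uint8);m[:125]=0;m[175:]=0;m[:,:295]=0;m[:,350:]=0
c=max(cv2.findContours(m,cv2.RETR_EXTERNAL,cv2.CHAIN_APPROX_NONE)[0],key=cv2.contourArea);(x,y),r=cv2.minEnclosingCircle(c)
print(x,y,r,"roll top",T((x,y),(425.5,248.3)),at_z(p,(x,y),50).round(1))
print("pin4",T((542.7,47.3),(385.7,165.9)))
b=lambda u,v:(130+u/2.1,110+v/2.1)
print("paper",T((416,214),b(682,209)),T((424,172),b(638,204)))
E
```

```text
323.7486877441406 151.0286407470703 19.827253341674805 roll top [ 368.8 -266.    44.2] [ 368.9 -265.3   50. ]
pin4 [ 567.  -170.4   48.3]
paper [ 462.2 -331.1   54. ] [ 467.7 -285.2   50.7]
```

Call:
{"fn": "move_arm", "kwargs": {"rows": [[9, 0, 1, -3.5, 0], [9, 0, 1, -3.5, 0], [9, 0, 0.9, -3.5, 0], [9, 0, 0, -3.5, 0], [9, 0, 0, -3, 0], [9, 0, 0, -2, 0], [9, 0, 0, -1, 0], [9, 0, 0, 0, 0]]}}

```text
t: 4.25
tool_pos: [368.3, -266.3, 13.7]
tcp_rot: [-3.141, -0.0, 1.57]
contact_force: [-0.5, 0.2, 0.4]
grip_width: 89.7
finger_force: 0.0
```

Call:
{"fn": "move_arm", "kwargs": {"rows": [[2, 0, 0, 0, 0], [2, 0, 0.1, 0, 0], [2, 0, 0, 0, 0], [2, 0, 0, 0, 0], [2, 0, 0, 0, 0], [2, 0, 0, 0, 0], [2, 0, 0, 0, 0], [2, 0, 0, 0, 0]]}}

```text
t: 5.25
tool_pos: [368.4, -264.9, 13.9]
tcp_rot: [-3.142, -0.0, 1.571]
contact_force: [0.3, 1.4, 2.4]
grip_width: 37.2
finger_force: 30.0
```

Call:
{"fn": "move_arm", "kwargs": {"rows": [[2, 0, 0, 2.5, 0], [2, 0, 0, 3.5, 0], [2, 2, 1, 3, 0], [2, 4, 2, 0, 0], [2, 4, 2, 0, 0], [2, 4, 2, 0, 0], [2, 4, 1.8, 0, 0], [2, 1.8, 0.7, 0, 0]]}}

```text
t: 6.25
tool_pos: [567.9, -169.0, 103.8]
tcp_rot: [3.141, 0.0, 1.573]
contact_force: [-1.0, -1.0, -0.0]
grip_width: 37.2
finger_force: 30.0
```

```bash
python3 - <<'E'
from h import *
p=manip.camera_params("wrist");im=manip.snapshot("wrist");cv2.imwrite("pics/w2.png",im[:,:,::-1])
s=manip.sense();print(s["tool_pos"],s["tcp_rot"],s["grip_width"],s["finger_force"])
for c,a in oranges(im): print(c.round(1),a,at_z(p,c,52).round(1))
E
```

```text
[ 568.96247783 -168.94026785  103.9334064 ] [3.14065903e+00 1.60785618e-04 1.57256303e+00] 37.443818011946675 29.99994792428879
[325.9  86.4] 153 [569.4 -86.   52. ]
```

View pics/w2.png

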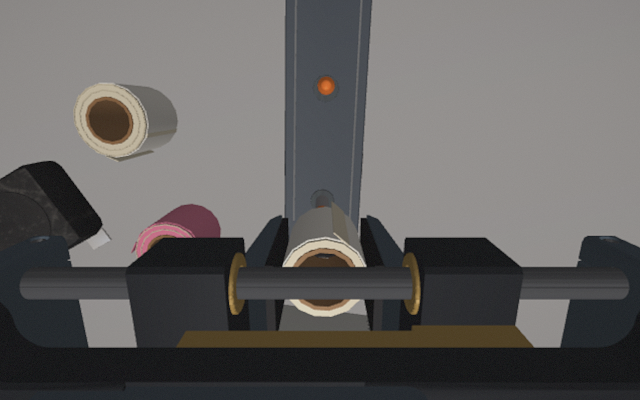

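The roll is held upright between the fingers at (325,270), and pin_3's nose at (326,86) agrees with the top view to within 2 mm. I'll lower it now.

Call:
{"fn": "move_arm", "kwargs": {"rows": [[2, -0.2, -0.1, -1, 0], [2, 0, 0, -2, 0], [2, 0, 0, -2, 0], [2, 0, 0, -1.5, 0], [2, 0, 0, -1, 0], [2, 0, 0, -0.4, 0], [2, 0, 0, -0.1, 0], [2, 0, 0, 0, 0]]}}

```text
t: 7.3
tool_pos: [564.7, -171.0, 24.3]
tcp_rot: [3.141, 0.0, 1.571]
contact_force: [-0.2, -0.6, -0.5]
grip_width: 37.5
finger_force: 30.0
```

Call:
{"fn": "move_arm", "kwargs": {"rows": [[6, 0, 0, 0, 0], [6, 0, 0, 0, 0], [7, 0, 0, 0, 0], [7, 0, 0, 0, 0], [8, 0, 0, 2, 0], [9, 0, 0, 4, 0], [9, 0, 0, 5, 0], [9, -2, 0, 5, 0]]}}

```text
t: 8.3
tool_pos: [544.9, -171.0, 187.0]
tcp_rot: [3.14, 0.001, 1.572]
contact_force: [0.4, 0.3, 0.7]
grip_width: 89.9
finger_force: 0.0
```

Call:
{"fn": "move_arm", "kwargs": {"rows": [[9, -2, 0, 0, 0], [9, -4, 0, 0, 0], [9, -4, 0, 0, 0], [9, -1, 0, 0, 0], [9, 0, 0, 0, 0], [9, 0, 0, 0, 0], [9, 0, 0, 0, 0], [9, 0, 0, 0, 0]]}}

```text
t: 9.3
tool_pos: [434.8, -170.9, 183.8]
tcp_rot: [-3.141, -0.0, 1.572]
contact_force: [-0.7, -0.4, 0.3]
grip_width: 89.9
finger_force: 0.0
```

```bash
cat >> h.py <<'E'
def ring(im,uv,w):
    u,v=map(int,uv);sub=im[max(v-w,0):v+w,u-w:u+w].astype(int)
    m=((sub[...,0]>185)&(sub[...,0]-sub[...,2]>12)).astype(np.uint8)
    c=max(cv2.findContours(m,cv2.RETR_EXTERNAL,cv2.CHAIN_APPROX_NONE)[0],key=cv2.contourArea)
    (x,y),r=cv2.minEnclosingCircle(c); return x+u-w,y+max(v-w,0),r
def look(name):
    p=manip.camera_params("wrist");s=manip.sense();im=manip.snapshot("wrist");cv2.imwrite(f"pics/{name}.png",im[:,:,::-1])
    print(s["t"],s["tool_pos"].round(1),s["tcp_rot"].round(3))
    for c,a in oranges(im): print("or",c.round(1),a,at_z(p,c,52).round(1))
    for d in manip.tip_of("roll_38","wrist"): print("roll",np.round(d["location"]),round(d["conf"],2),at_z(p,d["location"],0).round(1),at_z(p,d["location"],10).round(1))
    return p,im
E
python3 - <<'E'
from h import *
look("w3")
E
```

```text
9.3 [ 434.8 -170.9  183.8] [-3.141 -0.     1.572]
or [482.4  88.9] 91 [568.3 -85.9  52. ]
or [468.9 187. ] 70 [ 566.1 -170.6   52. ]
roll [320. 112.] 0.78 [ 430.9 -106.2    0. ] [ 431. -106.   10.]
roll [345. 202.] 0.69 [ 457.8 -199.6    0. ] [ 457.2 -196.7   10. ]
roll [450. 178.] 0.56 [ 568.  -173.2    0. ] [ 564.2 -171.1   10. ]
```

View pics/w3.png

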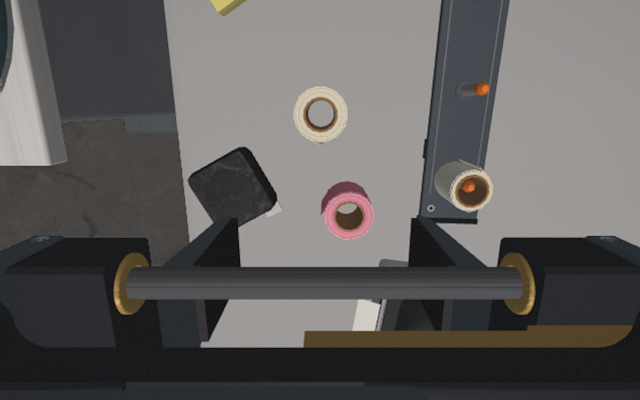

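roll_38 is on pin_4, with its nose inside the bore at (469,187). roll_47 is at (320,113) and the pink one at (347,210), which is clear of the finger path.

Call:
{"fn": "move_arm", "kwargs": {"rows": [[9, -0.3, 3, 0, 0], [9, 0, 3, -2, 0], [9, 0, 0.45, -3.5, 0], [9, 0, 0, -4, 0], [9, 0, 0, -4, 0], [9, 0, 0, -2.5, 0], [9, 0, 0, -0.8, 0], [9, 0, 0, 0, 0]]}}

```text
t: 10.4
tool_pos: [431.5, -106.4, 16.0]
tcp_rot: [-3.141, -0.0, 1.571]
contact_force: [0.1, -0.1, -0.6]
grip_width: 90.2
finger_force: 0.0
```

Call:
{"fn": "move_arm", "kwargs": {"rows": [[3, 0, 0, -0.1, 0], [3, 0, 0, 0, 0], [3, 0, 0, 0, 0], [3, 0, 0, 0, 0], [3, 0, 0, 0, 0], [3, 0, 0, 0, 0], [3, 0, 0, 0, 0], [3, 0, 0, 0, 0]]}}

```text
t: 11.4
tool_pos: [431.5, -106.4, 15.0]
tcp_rot: [3.142, 0.0, 1.571]
contact_force: [-0.8, 0.4, 5.7]
grip_width: 45.7
finger_force: 30.0
```

Call:
{"fn": "move_arm", "kwargs": {"rows": [[3, 0, 0, 2.5, 0], [3, 0, 0, 3.5, 0], [3, 1.5, 0.5, 3, 0], [3, 3.5, 0.6, 0, 0], [3, 3.5, 0.5, 0, 0], [3, 3, 0.5, 0, 0], [3, 2, 0, 0, 0], [3, 0.2, 0, 0, 0]]}}

```text
t: 12.4
tool_pos: [568.9, -85.3, 104.6]
tcp_rot: [-3.142, -0.0, 1.572]
contact_force: [-0.6, -0.2, -1.1]
grip_width: 46.0
finger_force: 30.0
```

Call:
{"fn": "move_arm", "kwargs": {"rows": [[3, 0, 0, 0, 0], [3, 0, 0, 0, 0], [3, 0, 0, 0, 0], [3, 0, 0, 0, 0], [3, 0, 0, 0, 0], [3, 0, 0, 0, 0], [3, 0, 0, 0, 0], [3, 0, 0, 0, 0]]}}

```text
t: 13.4
tool_pos: [568.4, -85.5, 104.9]
tcp_rot: [-3.142, -0.0, 1.571]
contact_force: [-0.0, 0.2, -1.1]
grip_width: 46.2
finger_force: 30.0
```

Next: lower it to TCP z 25, release, and rise.

Call:
{"fn": "move_arm", "kwargs": {"rows": [[3, 0, 0, -1.5, 0], [3, 0, 0, -2, 0], [3, 0, 0, -2, 0], [3, 0, 0, -1.5, 0], [3, 0, 0, -0.7, 0], [3, 0, 0, -0.3, 0], [3, 0, 0, 0, 0], [3, 0, 0, 0, 0]]}}

```text
t: 14.4
tool_pos: [568.7, -85.5, 25.3]
tcp_rot: [3.141, 0.0, 1.571]
contact_force: [-0.1, -0.1, -1.5]
grip_width: 46.1
finger_force: 30.0
```

Call:
{"fn": "move_arm", "kwargs": {"rows": [[6, 0, 0, 0, 0], [6, 0, 0, 0, 0], [7, 0, 0, 0, 0], [8, 0, 0, 0, 0], [9, 0, 0, 2, 0], [9, 0, 0, 4, 0], [9, 0, 0, 5, 0], [9, -2, 0, 5, 0]]}}

```text
t: 15.4
tool_pos: [548.9, -85.5, 188.0]
tcp_rot: [3.14, 0.0, 1.572]
contact_force: [0.8, -1.0, 1.3]
grip_width: 90.2
finger_force: 0.0
```

Call:
{"fn": "move_arm", "kwargs": {"rows": [[9, -2, 1.5, 0, 0], [9, -3, 2, 0, 0], [9, -4, 2, 0, 0], [9, -2.5, 2, 0, 0], [9, -0.3, 1.5, 0, 0], [9, 0, 0, 0, 0], [9, 0, 0, 0, 0], [9, 0, 0, 0, 0]]}}

```text
t: 16.4
tool_pos: [430.9, 4.2, 184.9]
tcp_rot: [-3.141, 0.0, 1.571]
contact_force: [0.8, 0.2, 0.7]
grip_width: 90.3
finger_force: 0.0
```

```bash
python3 - <<'E'
from h import *
look("w4")
E
```

```text
16.4 [430.9   4.2 184.9] [-3.141  0.     1.571]
or [491.8  95.4] 80 [573.6  83.9  52. ]
or [477.3 192.1] 52 [571.   -0.6  52. ]
roll [326. 111.] 0.73 [433.6  70.4   0. ] [433.6  70.6  10. ]
roll [471.  98.] 0.73 [577.8  83.1   0. ] [573.7  82.9  10. ]
roll [349. 340.] 0.62 [ 461.  -197.4    0. ] [ 460.2 -189.7   10. ]
roll [435. 327.] 0.53 [ 563.9 -179.     0. ] [ 560.2 -171.8   10. ]
```

View pics/w4.png

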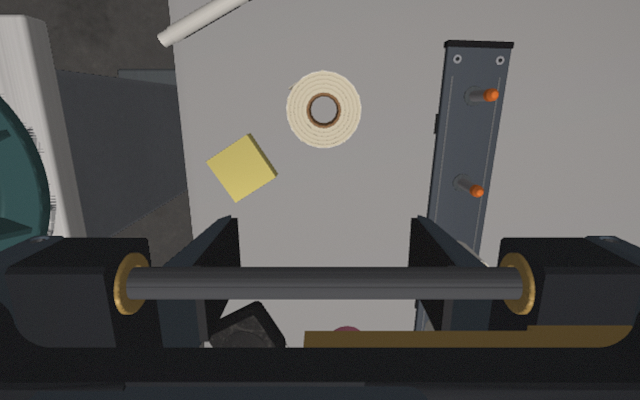

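roll_65 is at (323,110) and pins 1 and 2 are free at (492,95) and (477,192). Descending on it.

Call:
{"fn": "move_arm", "kwargs": {"rows": [[9.1, 0, 3, 0, 0], [9.1, 0, 3, -2, 0], [9.1, 0, 0.8, -3.5, 0], [9.1, 0, 0, -4, 0], [9.1, 0, 0, -4, 0], [9.1, 0, 0, -2.5, 0], [9.1, 0, 0, -1, 0], [9.1, 0, 0, 0, 0]]}}

```text
t: 17.5
tool_pos: [430.4, 72.5, 14.8]
tcp_rot: [-3.141, 0.0, 1.571]
contact_force: [0.1, -0.4, 0.1]
grip_width: 90.7
finger_force: 0.0
```

Call:
{"fn": "move_arm", "kwargs": {"rows": [[5, 0, 0, 0, 0], [5, 0, 0, 0, 0], [5, 0, 0, 0, 0], [5, 0, 0, 0, 0], [5, 0, 0, 0, 0], [5, 0, 0, 0, 0], [5, 0, 0, 0, 0], [5, 0, 0, 0, 0]]}}

```text
t: 18.5
tool_pos: [430.8, 72.6, 15.5]
tcp_rot: [3.141, -0.0, 1.571]
contact_force: [-2.9, -0.6, 9.1]
grip_width: 64.3
finger_force: 30.0
```

Call:
{"fn": "move_arm", "kwargs": {"rows": [[5, 0, 0, 2.5, 0], [5, 0, 0, 3.5, 0], [5, 1.5, 0.3, 3, 0], [5, 3.5, 0.4, 0, 0], [5, 3.5, 0.3, 0, 0], [5, 3.5, 0.2, 0, 0], [5, 2, 0, 0, 0], [5, 0.3, 0, 0, 0]]}}

```text
t: 19.5
tool_pos: [574.0, 84.6, 104.8]
tcp_rot: [3.141, -0.0, 1.571]
contact_force: [-0.9, 0.1, -2.6]
grip_width: 63.9
finger_force: 30.0
```

Call:
{"fn": "move_arm", "kwargs": {"rows": [[5, 0, 0, 0, 0], [5, 0, 0, 0, 0], [5, 0, 0, 0, 0], [5, 0, 0, 0, 0], [5, 0, 0, -0.5, 0], [5, 0, 0, -0.5, 0], [5, 0, 0, 0, 0], [5, 0, 0, 0, 0]]}}

```text
t: 20.5
tool_pos: [573.4, 84.6, 94.8]
tcp_rot: [-3.141, 0.0, 1.571]
contact_force: [-0.6, -0.0, -2.1]
grip_width: 63.7
finger_force: 30.0
```

Call:
{"fn": "move_arm", "kwargs": {"rows": [[5, 0, 0, -1, 0], [5, 0, 0, -1.5, 0], [5, 0, 0, -2, 0], [5, 0, 0, -1.5, 0], [5, 0, 0, -0.7, 0], [5, 0, 0, -0.3, 0], [5, 0, 0, 0, 0], [5, 0, 0, 0, 0]]}}

```text
t: 21.5
tool_pos: [572.8, 84.6, 25.4]
tcp_rot: [-3.14, 0.0, 1.571]
contact_force: [-7.0, -0.9, 8.0]
grip_width: 64.2
finger_force: 30.0
```

Call:
{"fn": "move_arm", "kwargs": {"rows": [[7, 0, 0, 0, 0], [7.5, 0, 0, 0, 0], [8, 0, 0, 0, 0], [9, 0, 0, 0, 0], [9, 0, 0, 2, 0], [9, 0, 0, 4, 0], [9, 0, 0, 5, 0], [9, -2, 0, 5, 0]]}}

```text
t: 22.5
tool_pos: [554.0, 84.6, 188.0]
tcp_rot: [3.14, -0.0, 1.571]
contact_force: [1.0, 0.3, -0.6]
grip_width: 90.0
finger_force: 0.0
```

Call:
{"fn": "move_arm", "kwargs": {"rows": [[9, -2, 1.5, 0, 0], [9, -3.5, 3, 0, 0], [9, -4, 3.5, 0, 0], [9, -4, 3.5, 0, 0], [9, -3.5, 3, 0, 0], [9, -1.5, 1.5, 0, 0], [9, -0.3, 0, 0, 0], [9, 0, 0, 0, 0]]}}

```text
t: 23.5
tool_pos: [365.3, 244.3, 184.9]
tcp_rot: [-3.142, 0.0, 1.572]
contact_force: [0.6, 0.2, -0.2]
grip_width: 89.8
finger_force: 0.0
```

```bash
python3 - <<'E'
from h import *
look("w5")
E
```

```text
23.5 [365.3 244.3 184.9] [-3.142  0.     1.572]
roll [323. 110.] 0.76 [364.5 311.    0. ] [364.6 311.1  10. ]
roll [449.  67.] 0.64 [487.3 351.7   0. ] [483.9 350.7  10. ]
```

View pics/w5.png

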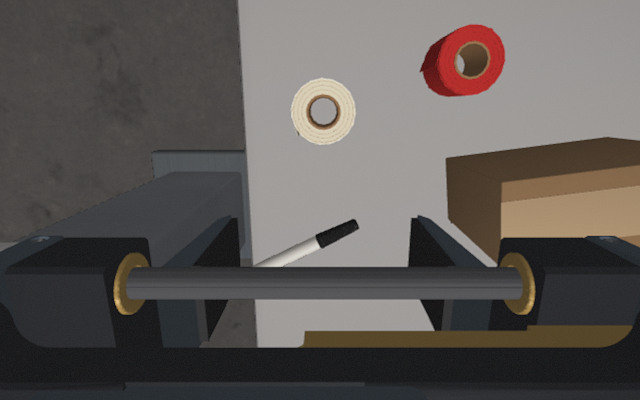

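roll_56 is at (323,110), the red one at (470,62) and the carton from column 447, all clear of the grasp.

Call:
{"fn": "move_arm", "kwargs": {"rows": [[9.1, 0, 3, 0, 0], [9.1, 0, 3, -2, 0], [9.1, 0, 0.6, -3.5, 0], [9.1, 0, 0, -4, 0], [9.1, 0, 0, -4, 0], [9.1, 0, 0, -2.5, 0], [9.1, 0, 0, -1, 0], [9.1, 0, 0, 0, 0]]}}

```text
t: 24.6
tool_pos: [365.6, 310.3, 14.8]
tcp_rot: [-3.141, 0.0, 1.571]
contact_force: [-0.1, 0.7, 0.1]
grip_width: 91.2
finger_force: 0.0
```

Call:
{"fn": "move_arm", "kwargs": {"rows": [[4, 0, 0, 0, 0], [4, 0, 0, 0, 0], [4, 0, 0, 0, 0], [4, 0, 0, 0, 0], [4, 0, 0, 0, 0], [4, 0, 0, 0, 0], [4, 0, 0, 0, 0], [4, 0, 0, 0, 0]]}}

```text
t: 25.6
tool_pos: [365.5, 310.7, 15.2]
tcp_rot: [3.142, -0.0, 1.571]
contact_force: [-2.2, -1.3, 7.4]
grip_width: 55.0
finger_force: 30.0
```

Call:
{"fn": "move_arm", "kwargs": {"rows": [[4, 0, 0, 2.5, 0], [4, 0, 0, 4, 0], [4, 1, -1.5, 4, 0], [4, 2.5, -4, 2, 0], [4, 3, -4.5, 0, 0], [4, 3, -4.5, 0, 0], [4, 3, -4.5, 0, 0], [4, 3, -4.5, 0, 0]]}}

```text
t: 26.6
tool_pos: [521.0, 73.9, 139.9]
tcp_rot: [3.142, -0.0, 1.571]
contact_force: [0.4, 1.4, -1.9]
grip_width: 55.3
finger_force: 30.0
```

Call:
{"fn": "move_arm", "kwargs": {"rows": [[4, 2.5, -3.5, 0, 0], [4, 1.5, -2.5, 0, 0], [4, 0.8, -1.2, 0, 0], [4, 0.2, -0.3, 0, 0], [4, 0, 0, 0, 0], [4, 0, 0, 0, 0], [4, 0, 0, 0, 0], [4, 0, 0, 0, 0]]}}

```text
t: 27.6
tool_pos: [570.3, 0.8, 140.0]
tcp_rot: [3.142, -0.0, 1.572]
contact_force: [0.5, 0.4, -1.3]
grip_width: 55.3
finger_force: 30.0
```

Call:
{"fn": "move_arm", "kwargs": {"rows": [[4, 0.1, -0.1, -2, 0], [4, 0, 0, -2.5, 0], [4, 0, 0, -2.5, 0], [4, 0, 0, -2, 0], [4, 0, 0, -1.5, 0], [4, 0, 0, -0.7, 0], [4, 0, 0, -0.3, 0], [4, 0, 0, 0, 0]]}}

```text
t: 28.6
tool_pos: [571.9, -0.5, 25.6]
tcp_rot: [3.141, 0.0, 1.571]
contact_force: [0.2, -0.5, -1.4]
grip_width: 55.3
finger_force: 30.0
```

Call:
{"fn": "move_arm", "kwargs": {"rows": [[7, 0, 0, 0, 0], [7, 0, 0, 0, 0], [8, 0, 0, 0, 0], [9, 0, 0, 0, 0], [9, 0, 0, 2, 0], [9, 0, 0, 4, 0], [9, 0, 0, 5, 0], [9, -4, 0, 5, 0]]}}

```text
t: 29.6
tool_pos: [533.7, -0.5, 187.0]
tcp_rot: [3.139, 0.0, 1.571]
contact_force: [0.4, -1.1, 0.4]
grip_width: 89.8
finger_force: 0.0
```

Call:
{"fn": "move_arm", "kwargs": {"rows": [[9, -5, -3, 2, 0], [9, -5, -5, 0, 0], [9, -2, -5, 0, 0], [9, 0, -5, 0, 0], [9, 0, -5, 0, 0], [9, 0, -5, 0, 0], [9, 0, -2, 0, 0], [9, 0, 0, 0, 0]]}}

```text
t: 30.6
tool_pos: [418.0, -295.1, 204.3]
tcp_rot: [3.141, 0.0, 1.57]
contact_force: [-0.4, 0.3, -1.3]
grip_width: 90.0
finger_force: 0.0
```

```bash
python3 - <<'E'
from h import *
p,im=look("w6")
t=manip.snapshot("top");a=cv2.resize(t[140:200,250:410],None,fx=4,fy=4,interpolation=cv2.INTER_CUBIC)
s=manip.snapshot("scene");b=cv2.resize(s[165:235,260:400],(640,320),interpolation=cv2.INTER_CUBIC)
cv2.imwrite("pics/fin.png",np.vstack([a,b])[:,:,::-1])
q=manip.camera_params("top")
for r in("roll_38",):
  for d in manip.tip_of(r,"top"): print(np.round(d["location"],1),at_z(q,d["location"],10).round(1))
E
```

```text
30.6 [ 418.  -295.1  204.3] [3.141 0.    1.57 ]
or [493.   42.7] 105 [ 565.5 -171.2   52. ]
roll [368.  81.] 0.88 [ 463.7 -199.1    0. ] [ 462.5 -199.7   10. ]
roll [470.  51.] 0.58 [ 567.2 -170.8    0. ] [ 563.2 -172.2   10. ]
[312.9 167.2] [566.8   5.8  10. ]
[279.1 164.9] [572.1  90.1  10. ]
[349.4 167.3] [567.1 -85.2  10. ]
[384.4 169.4] [ 562.4 -172.6   10. ]
[394.7 213.1] [ 453.5 -198.1   10. ]
[170.8 199.7] [483.8 358.3  10. ]
```

View pics/fin.png

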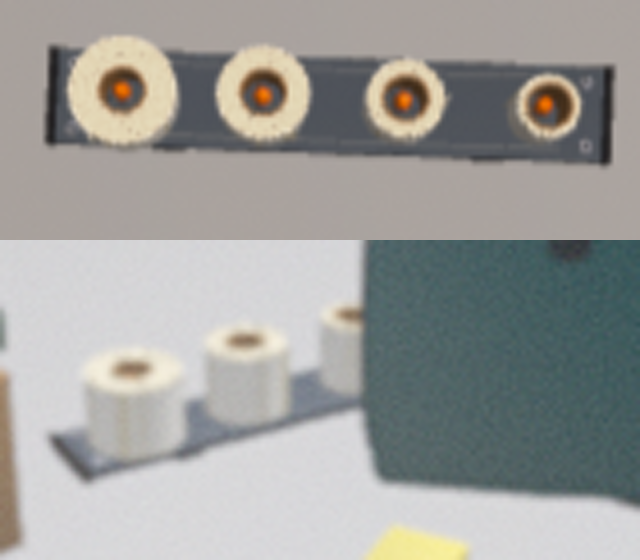

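View pics/w6.png

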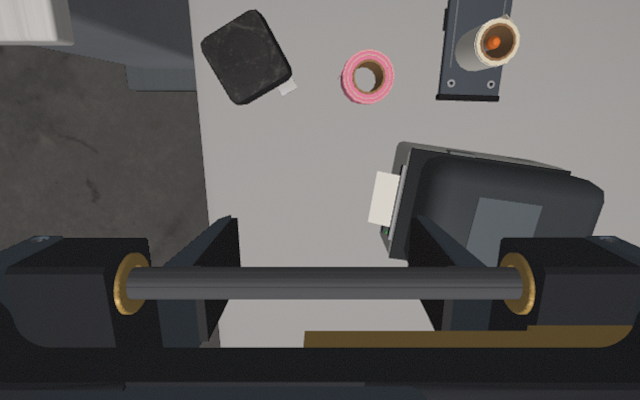

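All four rolls sit upright on their pins, with the orange noses inside the bores at (122,90), (263,95), (405,100) and (546,104). They shrink toward the printer, and the gripper is open and clear.

```bash
python3 -c "
from plant import manip
print(manip.hand_in())"
```

```text
the job is handed in; nothing more can be done
None
```

I handed the job in with all four rolls down on their pins: 38 mm on pin_4 next to the printer, then 47, 56 and 65 mm out to pin_1; the hand-in gave no verdict.

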